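# Lever open the sample case, draw out the red-capped tube and hold it tipped

### The job

Lever the clear lid of the sample case up by its blue lip with the spatula blade, not with the gripper, until the lid stands open, then lay the spatula back down on the bench. Draw the red-capped tube out of its well and tip it to lean at about 45 degrees, the whole tube some 20 cm above the bench, so that its base can be checked. Finish while still holding it there; leave the green-capped tube and everything else on the bench as it stands.

Things in the scene. Friction and masses are not known exactly. Their poses are not given: they have to be found in the camera images.
- case: Grey sample case fixed to the bench, 150 (x) x 250 (y) x 95 mm high, walls 5 mm. Origin: centre of its underside on the bench; x from its front (robot side) to its hinge side, y along its long side. Inside, a black rack block (100 x 160 mm, top 37 mm above the bench) has two round wells, 26 mm wide, 30 mm deep, at x = -10, y = -45 and +45 mm, a tube in each, in either order
- lid (a joint): Angle (rad) of the case's clear lid, 150 x 250 x 4 mm (raised white rims to 6 mm), 0.12 kg: 0 shut and resting level on the case's top edge, 1.57 upright, at most 2.0 leaning back. The hinge is stiff, the lid stays at any angle it is left at; lifting it takes about 1.5 N at the lip
- case_hinge (a point): Middle of the lid's hinge line: on the case's far top edge (case x = +75 mm, y = 0, 95 mm above the bench). The line runs along the case's y; the lid turns about it, its front edge going up
- lid_lip (a point): Middle of the lower front edge of the blue lip, 167 mm from the hinge line. The lip, 100 mm wide and 4 mm thick, is fixed to the lid and overhangs the case's front by 17 mm; its underside is level with the case's top edge (95 mm above the bench when shut). Moves with the lid
- spatula: Spatula lying flat on the bench, 0.07 kg (it balances at its origin), 185 mm long along its x: dark wooden handle 100 x 14 x 22 mm high from x = -90 to +10 mm, then a level steel blade 18 mm wide, 2 mm thick, from x = +10 to +95 mm at 11 mm above its underside. Origin: on its underside, 10 mm behind the handle's blade end; x points to the blade tip, z up as it lies
- spatula_tip (a point): Middle of the tip of the spatula's blade, 95 mm ahead of the spatula's origin and 11 mm above its underside
- tube_red: The tube to take: glass tube 24 mm wide with a white filling and a red cap 26 mm wide over its top 22 mm, 80 mm tall in all, 0.05 kg. Origin: centre of its base; z along the tube towards the cap. It stands upright in its well, base 7 mm above the bench, cap top 87 mm above the bench (8 mm under the lid)
- tube_green: A tube of the same size with a green cap, in the other well: leave it. Origin: centre of its base
- vial_a: White plastic jar, 38 mm wide, 65 mm tall: leave it. Origin: centre of its underside
- vial_b: A second such white jar: leave it. Origin: centre of its underside
- flask: Amber conical flask with stopper, 68 mm wide at the foot, 90 mm tall: leave it. Origin: centre of its underside
- weight: Brass calibration weight, 38 mm wide, 64 mm tall: leave it. Origin: centre of its underside
- beaker: Small glass beaker, 60 mm wide at the rim, 70 mm tall: leave it. Origin: centre of its underside. Further out stand fixed obstacles: on the left a balance 300 mm tall (x 0.63 to 0.85 m, beyond y = 0.45 m), on the right a printer 193 mm tall (x 0.41 to 0.75 m, beyond y = -0.41 m), at the back (beyond x = 0.8 m) a box and a bin of flasks up to 150 mm tall
Not all that is in view belongs to the job. There is more than one size of the weight; the job needs the middle-sized.

How it is judged:
By the outcome, as a careful person would: the job done as asked, in the order asked, and still so for the second after the job is handed in, while the arm keeps its last pose, push and grip.
It also fails if it takes over 70 s, if anything falls off the work surface, if the arm or the gripper's body presses on something with over 40 N, if the wrist force passes 120 N, or if a joint passes its speed limit or range.

### The arm

A 6-joint arm with a two-finger parallel gripper is mounted at the origin on the work surface. World frame = base frame: x ahead of the robot, y to its left, z up, the work surface at z = 0. Lengths are in m, angles in rad, forces in N, time in s.
With the tool pointing down it reaches from about 0.25 to 0.725 m from the base axis. Payload 9.7 kg.
Tool frame: the origin (TCP) lies midway between the tips of the shut fingers; the grasp point (between the pads) lies 19 mm behind it (bot.grasp_offset is the distance from the TCP to the grasp point, in m); z points along the fingers, y is the line along which they close (so a half turn about z gives the same grasp; the last joint's range is limited). The gripper opens to 85 mm and grips with 20 to 120 N. Pads are 22 mm wide; open, the fingers measure 114 mm over their backs; the gripper's body (76 mm by 85 mm) begins 54 mm behind the grasp point. The pads swing forward as they close: fully open they stand 13 mm farther back than shut.
Start: joints at [1.106, 0.087, 0.176, 1.66, 0, 1.571], TCP at [0.247, 0.492, 0.231] pointing down, gripper open.
Joint ranges: [-3.13, 3.13], [-0.85, 1.81], [-1.15, 1.24], [-2.2, 2.28], [-1.44, 1.52], [-3.14, 3.14]. Speed limits (rad/s): [2.22, 2.22, 2.57, 3.14, 3.14, 3.14].

### API

Orientations are given as a unit quaternion [x, y, z, w].
In Python, from rig import bot, vision, workorder gives the robot as it stands.
- The arm moves only by the tool move_arm, never from a script. Its argument "targets" is a list of rows, each an object of numbers: "claw": the closure, from 0 (fully open) to 1 (shut); "x", "y", "z": the shift along the tool's x, y, z in m; "wx", "wy", "wz": the turn, a rotation vector about the tool's x, y, z in rad. In form: [{"claw": .., "x": .., "y": .., "z": .., "wx": .., "wy": .., "wz": ..}, ...]. A call has 1 to 12 rows; each row is the pose to reach, as a shift and turn from the pose commanded when the call began, along the tool's axes at that moment; what a row does not reach only later rows make up. A row lasts 1/10 s, in which the tool goes at most 50 mm and 8.59 degrees, less where a joint would pass 70% of its speed; a pose out of reach is approached as far as the arm can. A call with a gripper value outside its range is refused whole. The fingers move at their own pace and stop on an object; "squeeze" is the grip in N (left out, the last holds). Time passes only in rows, so rows that repeat a pose let the fingers close. It gives the time, the measured TCP pose, the force, the opening and the grip force at its end, in the units of the state.
- bot.read_state(): the state, without advancing time (a new reading comes with each control period).
- vision.capture(name): name is "scene" or "top"; returns a dict with "color" (420x560x3 uint8, red, green, blue), "fx", "fy", "cx", "cy" (pixels), "pose" (4x4, takes a point from camera to world coordinates). Camera axes: x right, y up, looking along -z (the intrinsics and any distortion apply to the point x, -y, -z); pixel columns grow to the right and rows downward; lengths in m; the calibration is good to about 2 mm. A picture is of the moment at which its call begins. There is no depth.
- workorder.close_job(): hands the job in; it is judged then, once.
The state is a dict: "clock": time; "qpos": joint angles; "joint_vel": joint speeds; "effort": joint torques, N m; "ee_pos": TCP position; "tcp_rot": TCP orientation; "contact_force": force on the tool from outside, world axes, zero at the start; "torque": the same for the moment, N m; "gripper_width": finger opening in m; "gripper_force": force on a finger pad.
Only numpy, scipy, OpenCV 4.12 (cv2) and the standard library are available. Lean on these libraries where they do the work, as an engineer would, in place of code of your own. Each camera call takes 0.05 s, during which the arm holds its last target. There are 200 camera calls.

## Working session

There is one attempt and no reset: what is moved stays moved. The work goes in short steps, Python scripts to look and compute and a tool call to move; the robot and the scene stay as the last step left them, time stands still between calls to the robot, and variables do not carry over. Pictures are saved under pics/ and viewed, at most 10 in all, crops included, and the job is handed in when it is done.

Besides the shell and the picture viewer there is one more tool, called after "Call:" as name([rows], argument=value, ...), one row to a line, values as JSON. move_arm: Moves the arm, as the interface text tells. Its arguments: {"type":"object","properties":{"targets":{"type":"array","items":{"type":"object","properties":{"claw":{"type":"number"},"x":{"type":"number"},"y":{"type":"number"},"z":{"type":"number"},"wx":{"type":"number"},"wy":{"type":"number"},"wz":{"type":"number"}}}},"squeeze":{"type":"number"}},"required":["targets"]}

```bash
ls; mkdir -p pics
cat > h.py <<'E'
import numpy as np, cv2
from rig import bot, vision, workorder
def snap(n,f):
    c=vision.capture(n); cv2.imwrite(f'pics/{f}.png',c['color'][:,:,::-1]); np.savez(f'pics/{f}.npz',**{k:np.array(v) for k,v in c.items() if v is not None}); return c
def ray(c,u,v):
    P=np.array(c['pose']); d=P[:3,:3]@np.array([(u-c['cx'])/c['fx'],-(v-c['cy'])/c['fy'],-1]); return P[:3,3],d
def onz(c,u,v,z):
    o,d=ray(c,u,v); return o+d*(z-o[2])/d[2]
def proj(c,p):
    P=np.array(c['pose']); q=P[:3,:3].T@(np.array(p)-P[:3,3]); return c['cx']+c['fx']*q[0]/-q[2], c['cy']+c['fy']*q[1]/q[2]
E
python3 - <<'E'
from h import *
for n in('scene','top'):
    c=snap(n,n+'0'); print({k:(np.round(v,3).tolist()) for k,v in c.items() if k!='color' and not isinstance(v,str)})
s=bot.read_state(); print(s); print(bot.grasp_offset)
a=cv2.imread('pics/top0.png')
E
```

```text
pics
{'fx': 454.794, 'fy': 454.794, 'cx': 279.046, 'cy': 211.689, 'pose': [[0.823, -0.353, 0.445, 1.048], [0.568, 0.54, -0.622, -0.658], [-0.021, 0.764, 0.645, 0.769], [0.0, 0.0, 0.0, 1.0]]}
{'fx': 537.15, 'fy': 537.15, 'cx': 283.992, 'cy': 216.354, 'pose': [[0.012, 0.984, -0.177, 0.291], [-1.0, 0.01, -0.014, -0.003], [-0.012, 0.177, 0.984, 1.631], [0.0, 0.0, 0.0, 1.0]]}
{'clock': 0.1, 'qpos': array([1.10596886e+00, 8.74005672e-02, 1.75206897e-01, 1.65980606e+00,
       2.67628293e-05, 1.57081719e+00]), 'joint_vel': array([-0.00065944, -0.00142135,  0.00205246, -0.00037001, -0.00080599,
       -0.00171964]), 'effort': array([ 3.88700289e-05, -5.21560049e+01,  4.65654194e+01,  1.60630583e-02,
       -2.39655344e-05,  2.97861767e-06]), 'ee_pos': array([0.24644641, 0.4914594 , 0.23065312]), 'tcp_rot': array([ 2.30337146e-01,  9.73110701e-01, -5.82444857e-04, -1.51604065e-04]), 'contact_force': array([ 0.50073912, -0.31566708, -0.34318705]), 'torque': array([ 0.05122954, -0.00494496, -0.01107285]), 'gripper_force': 0.0, 'gripper_width': 0.08519112736217427}
0.0187
```

View pics/top0.png

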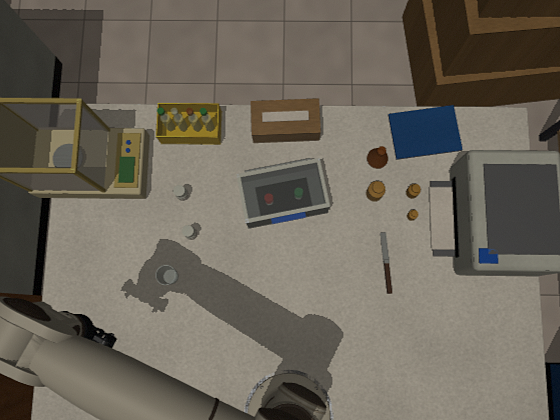

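View pics/scene0.png

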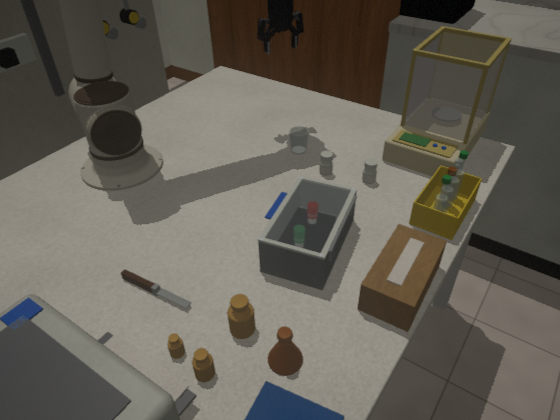

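The top view shows the case around (285,192), the blue lip at about (289,217), the red cap at (269,198) and the green cap at (298,193). The spatula runs from its tip at (383,233) to its handle end at (389,293). The scene view agrees with this; the weights and flask stand beside the spatula.

```bash
cat > m.py <<'E'
from h import *
t=dict(np.load('pics/top0.npz')); s=dict(np.load('pics/scene0.npz'))
def blob(c,box,f):
    x0,y0,x1,y1=box; im=c['color'][y0:y1,x0:x1].astype(int); m=f(im[...,0],im[...,1],im[...,2])
    n,l,st,ce=cv2.connectedComponentsWithStats(m.astype(np.uint8)); k=1+np.argmax(st[1:,4]); ys,xs=np.where(l==k)
    r=cv2.minAreaRect(np.c_[xs+x0,ys+y0].astype(np.float32)); return st[k,4],ce[k]+[x0,y0],cv2.boxPoints(r)
blue=lambda r,g,b:(b>r+50)&(b>g+40)
red=lambda r,g,b:(r>g+35)&(r>b+30)
grn=lambda r,g,b:(g>r+20)&(g>b+5)
brown=lambda r,g,b:(r+g+b<270)&(r>b+12)
def tri(a,b):
    o1,d1=ray(t,*a);o2,d2=ray(s,*b);A=np.c_[d1,-d2];k=np.linalg.lstsq(A,o2-o1,rcond=None)[0];p,q=o1+k[0]*d1,o2+k[1]*d2
    return (p+q)/2,np.linalg.norm(p-q)
if __name__=='__main__':
    np.set_printoptions(precision=4,suppress=True)
    for nm,f,bt,bs,z in[('lip',blue,(240,200,340,235),(255,185,295,225),.099),('red',red,(255,185,282,212),(300,195,325,226),.087),('grn',grn,(285,180,312,206),(288,220,312,250),.087),('handle',brown,(376,255,400,300),(110,265,162,297),.022)]:
        a=blob(t,bt,f);b=blob(s,bs,f)
        print(nm,a[0],b[0],a[1],b[1],'tri',*tri(a[1],b[1]),'top',onz(t,*a[1],z)[:2],'sc',onz(s,*b[1],z)[:2])
        print('  corners top',[onz(t,*p,z)[:2] for p in a[2]],'\n  sc',[onz(s,*p,z)[:2] for p in b[2]])
    for n,c,b in(('t',t,(365,220,415,305)),('s',s,(105,255,205,320)),('tc',t,(230,145,340,235))):
        x0,y0,x1,y1=b; cv2.imwrite(f'pics/c_{n}.png',cv2.resize(c['color'][y0:y1,x0:x1,::-1],None,fx=5,fy=5,interpolation=2))
    a=[cv2.imread(f'pics/c_{n}.png') for n in('t','s')]; A=np.zeros((430,760,3),np.uint8); A[:425,:250]=a[0]; A[:325,255:755]=a[1]; cv2.imwrite('pics/sp.png',A)
E
python3 m.py
```

```text
lip 172 145 [288.     217.4709] [275.4483 205.0345] tri [0.5631 0.0068 0.0959] 0.002566049160585818 top [0.5635 0.0077] sc [0.5645 0.0028]
  corners top [array([0.561 , 0.0562]), array([ 0.5806, -0.0384]), array([ 0.5659, -0.0413]), array([0.5463, 0.0531])] 
  sc [array([ 0.5677, -0.0416]), array([0.5471, 0.0553]), array([0.5608, 0.0519]), array([ 0.5803, -0.044 ])]
red 44 42 [268.1136 197.3182] [312.1905 204.619 ] tri [0.6258 0.067  0.0837] 0.00028297797481261644 top [0.6252 0.0669] sc [0.6277 0.0634]
  corners top [array([0.6351, 0.0763]), array([0.6353, 0.0586]), array([0.6142, 0.0582]), array([0.614 , 0.0759])] 
  sc [array([0.6142, 0.0664]), array([0.6301, 0.0768]), array([0.6398, 0.0608]), array([0.6241, 0.0505])]
grn 50 96 [298.14 191.36] [298.9271 230.2292] tri [ 0.6455 -0.0216  0.0791] 0.0007520861368794703 top [ 0.644  -0.0212] sc [ 0.6499 -0.0292]
  corners top [array([ 0.6329, -0.0121]), array([ 0.6541, -0.0119]), array([ 0.6543, -0.0325]), array([ 0.6331, -0.0327])] 
  sc [array([ 0.6314, -0.0235]), array([ 0.6462, -0.0058]), array([ 0.6731, -0.038 ]), array([ 0.6586, -0.0549])]
handle 157 221 [387.7134 278.0764] [136.9231 278.7059] tri [ 0.3968 -0.2923  0.0167] 0.0020175790624326635 top [ 0.3971 -0.2905] sc [ 0.4008 -0.2956]
  corners top [array([ 0.4412, -0.2781]), array([ 0.4431, -0.2938]), array([ 0.3535, -0.3018]), array([ 0.3516, -0.2862])] 
  sc [array([ 0.3635, -0.3152]), array([ 0.3501, -0.2916]), array([ 0.4412, -0.2834]), array([ 0.4524, -0.3064])]
```

View pics/sp.png

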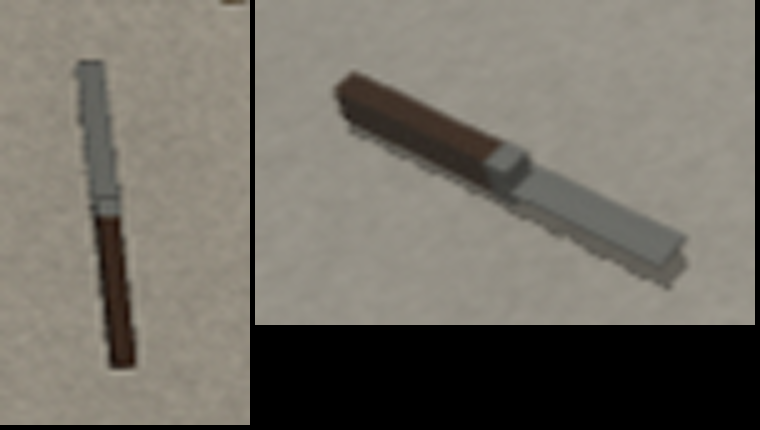

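View pics/c_tc.png

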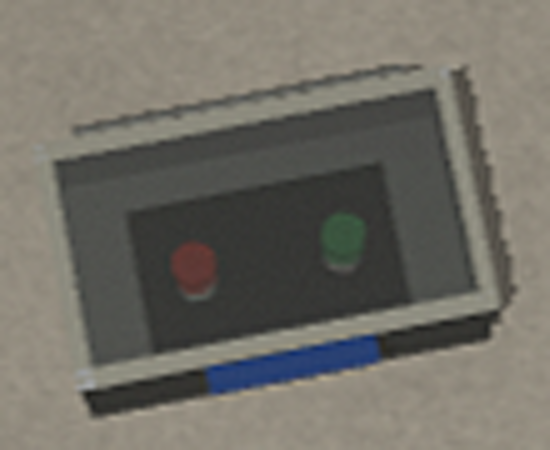

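```bash
cat >> h.py <<'E'
from scipy.spatial.transform import Rotation as R
np.set_printoptions(precision=4,suppress=True)
def down(yaw,pitch=0):
    # tool -x points along yaw, z down; pitch>0 swings tool z outward (towards yaw direction)
    f=np.array([np.cos(yaw),np.sin(yaw),0]);z=np.array([0,0,-1.]);y=np.cross(z,-f)
    r=R.from_matrix(np.c_[-f,y,z]); return R.from_rotvec(-pitch*np.cross([0,0,1.],f))*r
def go(pos,rot,p0=None,r0=None):
    s=bot.read_state(); p0=s['ee_pos'] if p0 is None else p0; r0=R.from_quat(s['tcp_rot']) if r0 is None else r0
    return r0.inv().apply(np.array(pos)-p0),(r0.inv()*rot).as_rotvec()
E
python3 - <<'E'
from m import *
tip=onz(t,382.9,232.3,.012); end=onz(t,389.4,293.4,.022); s1=onz(s,(685+665)/2/5-51+105,(235+263)/10+255,.012); s2=onz(s,(353+338)/10-51+105,(73+88)/10+255,.022)
print(tip,end,np.linalg.norm((tip-end)[:2]),s1,s2,np.linalg.norm((s1-s2)[:2]))
d=tip-end; yaw=np.arctan2(d[1],d[0]); o=(tip+end)[:2]/2-np.array([np.cos(yaw),np.sin(yaw)])*.0025; d2=s1-s2
print('yaw',yaw,np.arctan2(d2[1],d2[0]),'origin',o)
g=o-.02*np.array([np.cos(yaw),np.sin(yaw)]); print(g)
print(go([*g,.12],down(yaw)), down(yaw).as_matrix())
E
```

```text
[ 0.5361 -0.2807  0.012 ] [ 0.352  -0.2945  0.022 ] 0.18467783308450536 [ 0.5389 -0.2797  0.012 ] [ 0.3577 -0.2973  0.022 ] 0.1820253483558185
yaw 0.07484769113284888 0.0968641105643796 origin [ 0.4415 -0.2877]
[ 0.4216 -0.2892]
(array([-0.5065, -0.6192,  0.1114]), array([-0.0012, -0.0004, -0.5397])) [[-0.9972 -0.0748  0.    ]
 [-0.0748  0.9972  0.    ]
 [-0.      0.     -1.    ]]
```

Call:
move_arm([
  {"claw":0.4,"x":-0.507,"y":-0.619,"z":0.08,"wz":-0.545},
  {"claw":0.4,"x":-0.507,"y":-0.619,"z":0.08,"wz":-0.545},
  {"claw":0.4,"x":-0.507,"y":-0.619,"z":0.08,"wz":-0.545},
  {"claw":0.4,"x":-0.507,"y":-0.619,"z":0.08,"wz":-0.545},
  {"claw":0.4,"x":-0.507,"y":-0.619,"z":0.08,"wz":-0.545},
  {"claw":0.4,"x":-0.507,"y":-0.619,"z":0.08,"wz":-0.545},
  {"claw":0.4,"x":-0.507,"y":-0.619,"z":0.08,"wz":-0.545},
  {"claw":0.4,"x":-0.507,"y":-0.619,"z":0.08,"wz":-0.545},
  {"claw":0.4,"x":-0.507,"y":-0.619,"z":0.08,"wz":-0.545},
  {"claw":0.4,"x":-0.507,"y":-0.619,"z":0.08,"wz":-0.545},
  {"claw":0.4,"x":-0.507,"y":-0.619,"z":0.08,"wz":-0.545},
  {"claw":0.4,"x":-0.507,"y":-0.619,"z":0.08,"wz":-0.545},
])

```text
invalid input at $.targets[0]: expected keys claw, x, y, z, wx, wy, wz
```

```bash
python3 -c "
from h import *
s=bot.read_state();print(s['ee_pos'],s['gripper_width'],s['qpos'],s['clock']);print(go([.423,-.2895,.05],down(.082)))"
```

```text
[0.2464 0.4915 0.2307] 0.08519112736217427 [1.106  0.0874 0.1752 1.6598 0.     1.5708] 0.1
(array([-0.5079, -0.6187,  0.1814]), array([-0.0012, -0.0004, -0.5468]))
```

All keys are needed in every row.

Call:
move_arm([
  {"claw":0.4,"x":-0.507,"y":-0.619,"z":0.08,"wx":0,"wy":0,"wz":-0.545},
  {"claw":0.4,"x":-0.507,"y":-0.619,"z":0.08,"wx":0,"wy":0,"wz":-0.545},
  {"claw":0.4,"x":-0.507,"y":-0.619,"z":0.08,"wx":0,"wy":0,"wz":-0.545},
  {"claw":0.4,"x":-0.507,"y":-0.619,"z":0.08,"wx":0,"wy":0,"wz":-0.545},
  {"claw":0.4,"x":-0.507,"y":-0.619,"z":0.08,"wx":0,"wy":0,"wz":-0.545},
  {"claw":0.4,"x":-0.507,"y":-0.619,"z":0.08,"wx":0,"wy":0,"wz":-0.545},
  {"claw":0.4,"x":-0.507,"y":-0.619,"z":0.08,"wx":0,"wy":0,"wz":-0.545},
  {"claw":0.4,"x":-0.507,"y":-0.619,"z":0.08,"wx":0,"wy":0,"wz":-0.545},
  {"claw":0.4,"x":-0.507,"y":-0.619,"z":0.08,"wx":0,"wy":0,"wz":-0.545},
  {"claw":0.4,"x":-0.507,"y":-0.619,"z":0.08,"wx":0,"wy":0,"wz":-0.545},
  {"claw":0.4,"x":-0.507,"y":-0.619,"z":0.08,"wx":0,"wy":0,"wz":-0.545},
  {"claw":0.4,"x":-0.507,"y":-0.619,"z":0.08,"wx":0,"wy":0,"wz":-0.545},
])

```text
clock: 1.3
ee_pos: [0.3769, -0.0903, 0.1717]
tcp_rot: [-0.04, 0.999, -0.0, 0.0]
contact_force: [2.2, 0.9, 0.6]
gripper_width: 0.0515
gripper_force: 0.0
```

```bash
python3 -c "
from h import *
s=bot.read_state();print(s['ee_pos'],s['gripper_width'],s['qpos'],s['clock']);print(go([.423,-.2895,.05],down(.082)))"
```

```text
[ 0.3769 -0.0903  0.1717] 0.051476769841931086 [-0.2354 -0.3173 -0.3061  1.5813  0.0001 -0.3152] 1.3
(array([-0.03  , -0.2022,  0.1218]), array([-0.0001,  0.0006, -0.0021]))
```

Call:
move_arm([
  {"claw":0.4,"x":-0.03,"y":-0.2,"z":0.12,"wx":0,"wy":0,"wz":0},
  {"claw":0.4,"x":-0.03,"y":-0.2,"z":0.12,"wx":0,"wy":0,"wz":0},
  {"claw":0.4,"x":-0.03,"y":-0.2,"z":0.12,"wx":0,"wy":0,"wz":0},
  {"claw":0.4,"x":-0.03,"y":-0.2,"z":0.12,"wx":0,"wy":0,"wz":0},
  {"claw":0.4,"x":-0.03,"y":-0.2,"z":0.12,"wx":0,"wy":0,"wz":0},
  {"claw":0.4,"x":-0.03,"y":-0.2,"z":0.12,"wx":0,"wy":0,"wz":0},
  {"claw":0.4,"x":-0.03,"y":-0.2,"z":0.12,"wx":0,"wy":0,"wz":0},
  {"claw":0.4,"x":-0.03,"y":-0.2,"z":0.12,"wx":0,"wy":0,"wz":0},
])

```text
clock: 2.1
ee_pos: [0.4231, -0.2845, 0.0525]
tcp_rot: [-0.04, 0.999, -0.0, 0.0]
contact_force: [-0.6, -0.2, -0.7]
gripper_width: 0.051
gripper_force: 0.0
```

```bash
python3 -c "
from h import *
s=bot.read_state();print(s['ee_pos'],s['gripper_width'],s['contact_force'],s['clock']);print(go([.423,-.2895,.004],down(.082)))"
```

```text
[ 0.4231 -0.2845  0.0525] 0.05104173929948237 [-0.5749 -0.2229 -0.7203] 2.1
(array([ 0.0005, -0.005 ,  0.0485]), array([-0.0001,  0.0004, -0.0013]))
```

Call:
move_arm([
  {"claw":0.4,"x":0,"y":-0.005,"z":0.025,"wx":0,"wy":0,"wz":0},
  {"claw":0.4,"x":0,"y":-0.005,"z":0.047,"wx":0,"wy":0,"wz":0},
  {"claw":0.4,"x":0,"y":-0.005,"z":0.047,"wx":0,"wy":0,"wz":0},
  {"claw":0.4,"x":0,"y":-0.005,"z":0.047,"wx":0,"wy":0,"wz":0},
  {"claw":1,"x":0,"y":-0.005,"z":0.047,"wx":0,"wy":0,"wz":0},
  {"claw":1,"x":0,"y":-0.005,"z":0.047,"wx":0,"wy":0,"wz":0},
  {"claw":1,"x":0,"y":-0.005,"z":0.047,"wx":0,"wy":0,"wz":0},
  {"claw":1,"x":0,"y":-0.005,"z":0.047,"wx":0,"wy":0,"wz":0},
  {"claw":1,"x":0,"y":-0.005,"z":0.047,"wx":0,"wy":0,"wz":0},
  {"claw":1,"x":0,"y":-0.005,"z":0.047,"wx":0,"wy":0,"wz":0},
  {"claw":1,"x":0,"y":-0.005,"z":0.047,"wx":0,"wy":0,"wz":0},
], squeeze=80)

```text
clock: 3.2
ee_pos: [0.4241, -0.2904, 0.0064]
tcp_rot: [-0.04, 0.999, -0.0, 0.001]
contact_force: [-0.7, 1.6, 6.8]
gripper_width: 0.012
gripper_force: 79.9
```

Call:
move_arm([
  {"claw":1,"x":0,"y":0,"z":-0.04,"wx":0,"wy":0,"wz":0},
  {"claw":1,"x":0,"y":0,"z":-0.08,"wx":0,"wy":0,"wz":0},
  {"claw":1,"x":0,"y":0.04,"z":-0.1,"wx":0,"wy":0,"wz":0},
  {"claw":1,"x":0,"y":0.08,"z":-0.1,"wx":0,"wy":0,"wz":-0.03},
  {"claw":1,"x":0,"y":0.12,"z":-0.1,"wx":0,"wy":0,"wz":-0.06},
  {"claw":1,"x":0,"y":0.16,"z":-0.1,"wx":0,"wy":0,"wz":-0.1},
  {"claw":1,"x":0,"y":0.2,"z":-0.1,"wx":0,"wy":0,"wz":-0.13},
  {"claw":1,"x":0,"y":0.24,"z":-0.1,"wx":0,"wy":0,"wz":-0.13},
  {"claw":1,"x":0,"y":0.264,"z":-0.1,"wx":0,"wy":0,"wz":-0.13},
  {"claw":1,"x":0,"y":0.264,"z":-0.1,"wx":0,"wy":0,"wz":-0.13},
  {"claw":1,"x":0,"y":0.264,"z":-0.1,"wx":0,"wy":0,"wz":-0.13},
  {"claw":1,"x":0,"y":0.264,"z":-0.1,"wx":0,"wy":0,"wz":-0.13},
])

```text
clock: 4.4
ee_pos: [0.4025, -0.0275, 0.1051]
tcp_rot: [-0.105, 0.995, -0.0, 0.0]
contact_force: [-0.5, -0.6, -0.6]
gripper_width: 0.012
gripper_force: 79.0
```

```bash
python3 -c "
from h import *
c=snap('scene','s1');d=snap('top','t1')
s=bot.read_state();print(s['ee_pos'],s['gripper_width'],s['contact_force'],s['torque'],s['clock'])
f=np.array([.978,.208,0])
tip=s['ee_pos']+.114*f+[0,0,.005];u=[proj(k,tip) for k in(c,d)];print(tip,u)
a=c['color'][120:270,150:310,::-1];b=d['color'][180:270,240:340,::-1]
A=np.zeros((600,800,3),np.uint8);a=cv2.resize(a,None,fx=3,fy=3);b=cv2.resize(b,None,fx=3,fy=3);A[:450,:480]=a;A[:270,490:790]=b;cv2.imwrite('pics/v1.png',A)"
```

```text
[ 0.4024 -0.0277  0.1049] 0.011790767373169609 [ 0.1598  0.0579 -1.5826] [-0.0543  0.0086  0.0232] 4.5
[ 0.5139 -0.004   0.1099] [(np.float64(256.03915104347914), np.float64(195.51343731622444)), (np.float64(291.8714623489964), np.float64(233.92146671466696))]
```

View pics/v1.png

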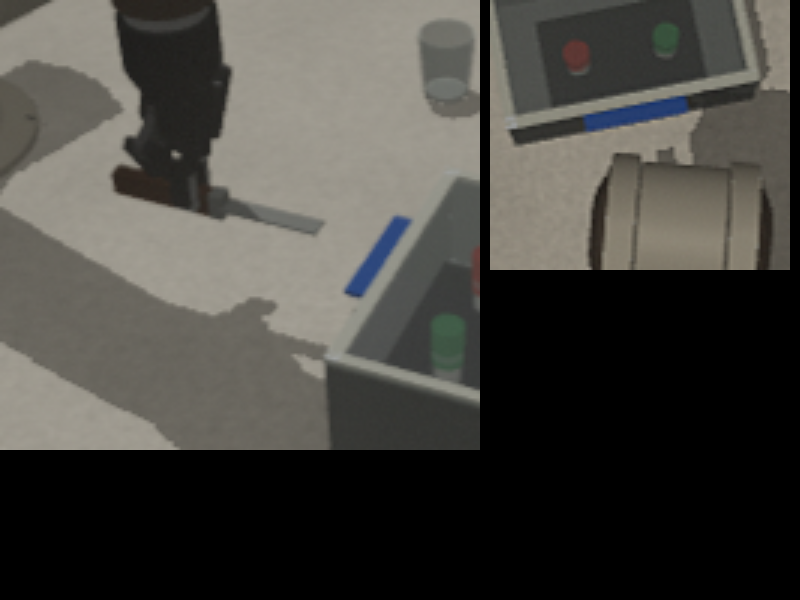

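The scene view puts the blade tip at px (256.7,195.7) against a predicted (256.0,195.5), so the spatula is held as computed. The next step is to go down and slide the blade under the lip.

Call:
move_arm([
  {"claw":1,"x":0,"y":0,"z":0.027,"wx":0,"wy":0,"wz":0},
  {"claw":1,"x":0,"y":0,"z":0.027,"wx":0,"wy":0,"wz":0},
  {"claw":1,"x":0,"y":0,"z":0.027,"wx":0,"wy":0,"wz":0},
  {"claw":1,"x":-0.015,"y":0,"z":0.027,"wx":0,"wy":0,"wz":0},
  {"claw":1,"x":-0.03,"y":0,"z":0.027,"wx":0,"wy":0,"wz":0},
  {"claw":1,"x":-0.04,"y":0,"z":0.027,"wx":0,"wy":0,"wz":0},
  {"claw":1,"x":-0.048,"y":0,"z":0.027,"wx":0,"wy":0,"wz":0},
  {"claw":1,"x":-0.054,"y":0,"z":0.027,"wx":0,"wy":0,"wz":0},
  {"claw":1,"x":-0.054,"y":0,"z":0.027,"wx":0,"wy":0,"wz":0},
  {"claw":1,"x":-0.054,"y":0,"z":0.027,"wx":0,"wy":0,"wz":0},
])

```text
clock: 5.5
ee_pos: [0.4548, -0.0157, 0.0779]
tcp_rot: [-0.105, 0.994, 0.0, -0.0]
contact_force: [0.1, -0.2, -0.7]
gripper_width: 0.0119
gripper_force: 79.0
```

```bash
python3 -c "
from h import *
c=snap('scene','s2')
s=bot.read_state();print(s['ee_pos'],s['tcp_rot'],s['contact_force'],s['clock'])
f=np.array([.978,.208,0]);e=s['ee_pos']+.114*f+[0,0,.005]-[.645,.025,0];print('tip case',e@f,e@[-.208,.978,0],e[2])
a=c['color'][140:270,190:350,::-1];cv2.imwrite('pics/v2.png',cv2.resize(a,None,fx=4,fy=4))"
```

```text
[ 0.4548 -0.0157  0.0779] [-0.1049  0.9945  0.     -0.0002] [-0.3175  0.7662 -0.6498] 5.55
tip case -0.08055297377211262 -0.00023949977690624139 0.08287829031613318
```

View pics/v2.png

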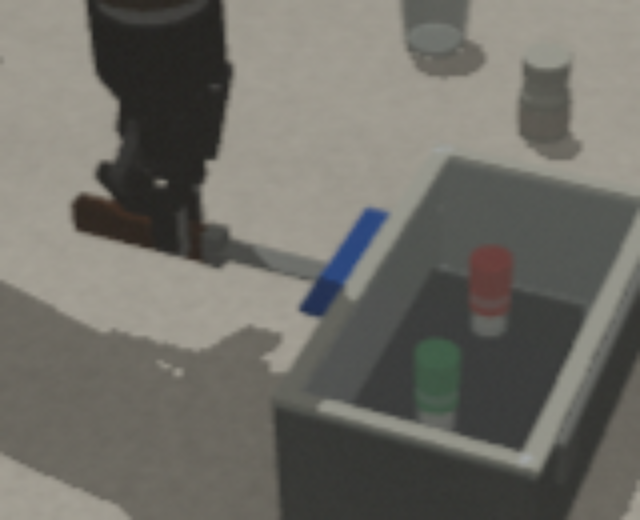

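The blade passes under the blue lip at crop (325,270), clear of the wall. Next I lift along the lid's arc.

Call:
move_arm([
  {"claw":1,"x":0,"y":0,"z":-0.006,"wx":0,"wy":0,"wz":0},
  {"claw":1,"x":0,"y":0,"z":-0.011,"wx":0,"wy":0,"wz":0},
  {"claw":1,"x":-0.001,"y":0,"z":-0.0265,"wx":0,"wy":0,"wz":0},
  {"claw":1,"x":-0.003,"y":0,"z":-0.042,"wx":0,"wy":0,"wz":0},
  {"claw":1,"x":-0.007,"y":0,"z":-0.057,"wx":0,"wy":0,"wz":0},
  {"claw":1,"x":-0.012,"y":0,"z":-0.071,"wx":0,"wy":0,"wz":0},
  {"claw":1,"x":-0.019,"y":0,"z":-0.085,"wx":0,"wy":0,"wz":0},
  {"claw":1,"x":-0.027,"y":0,"z":-0.0985,"wx":0,"wy":0,"wz":0},
  {"claw":1,"x":-0.036,"y":0,"z":-0.111,"wx":0,"wy":0,"wz":0},
  {"claw":1,"x":-0.047,"y":0,"z":-0.122,"wx":0,"wy":0,"wz":0},
  {"claw":1,"x":-0.047,"y":0,"z":-0.122,"wx":0,"wy":0,"wz":0},
  {"claw":1,"x":-0.047,"y":0,"z":-0.122,"wx":0,"wy":0,"wz":0},
])

```text
clock: 6.75
ee_pos: [0.5009, -0.0059, 0.1999]
tcp_rot: [-0.105, 0.994, 0.0, 0.0]
contact_force: [-1.0, 0.0, -1.1]
gripper_width: 0.0118
gripper_force: 79.0
```

```bash
python3 -c "
from h import *
c=snap('scene','s3')
s=bot.read_state();print(s['ee_pos'],s['tcp_rot'],s['contact_force'],s['clock'],s['gripper_width'])
f=np.array([.978,.208,0]);tip=s['ee_pos']+.114*f+[0,0,.005];e=tip-[.645,.025,0];print('tip case',e@f,e@[-.208,.978,0],e[2],proj(c,tip))
a=c['color'][70:270,190:400,::-1];cv2.imwrite('pics/v3.png',cv2.resize(a,None,fx=3,fy=3))"
```

```text
[ 0.5006 -0.0059  0.1996] [-0.1049  0.9945  0.     -0.0003] [-0.5847 -0.215  -0.9864] 6.8 0.012028300743437024
tip case -0.033682251406957894 -0.00019372064815971653 0.20457003770174256 (np.float64(296.3330002353899), np.float64(171.01093188216953))
```

View pics/v3.png

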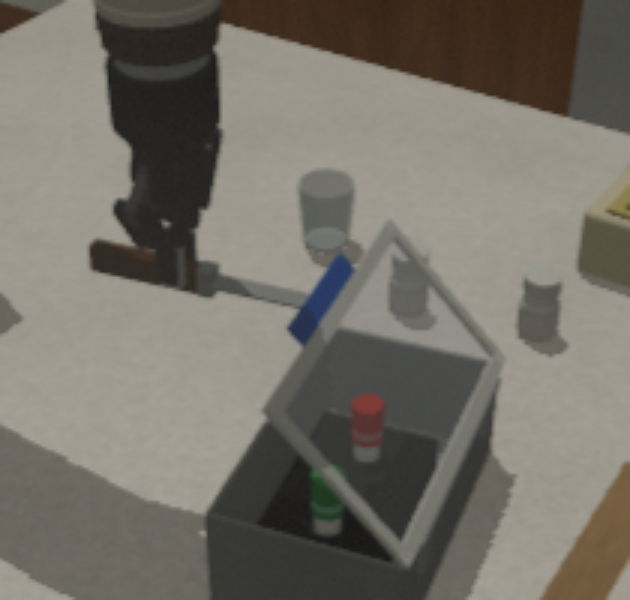

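The lid is about 0.8 rad open, with the blade tip under the lip at crop (305,298). I keep following the arc past upright.

Call:
move_arm([
  {"claw":1,"x":-0.012,"y":0,"z":-0.01,"wx":0,"wy":0,"wz":0},
  {"claw":1,"x":-0.0245,"y":0,"z":-0.019,"wx":0,"wy":0,"wz":0},
  {"claw":1,"x":-0.0375,"y":0,"z":-0.027,"wx":0,"wy":0,"wz":0},
  {"claw":1,"x":-0.052,"y":0,"z":-0.0335,"wx":0,"wy":0,"wz":0},
  {"claw":1,"x":-0.0665,"y":0,"z":-0.038,"wx":0,"wy":0,"wz":0},
  {"claw":1,"x":-0.082,"y":0,"z":-0.042,"wx":0,"wy":0,"wz":0},
  {"claw":1,"x":-0.097,"y":0,"z":-0.0435,"wx":0,"wy":0,"wz":0},
  {"claw":1,"x":-0.11,"y":0,"z":-0.044,"wx":0,"wy":0,"wz":0},
  {"claw":1,"x":-0.12,"y":0,"z":-0.043,"wx":0,"wy":0,"wz":0},
  {"claw":1,"x":-0.127,"y":0,"z":-0.043,"wx":0,"wy":0,"wz":0},
  {"claw":1,"x":-0.127,"y":0,"z":-0.043,"wx":0,"wy":0,"wz":0},
  {"claw":1,"x":-0.127,"y":0,"z":-0.043,"wx":0,"wy":0,"wz":0},
])

```text
clock: 8.0
ee_pos: [0.625, 0.0206, 0.2427]
tcp_rot: [-0.105, 0.994, 0.0, -0.0]
contact_force: [0.2, -0.7, -0.6]
gripper_width: 0.0116
gripper_force: 79.0
```

Call:
move_arm([
  {"claw":1,"x":0.02,"y":0,"z":-0.002,"wx":0,"wy":0,"wz":0},
  {"claw":1,"x":0.05,"y":0,"z":-0.002,"wx":0,"wy":0,"wz":0},
  {"claw":1,"x":0.1,"y":0,"z":-0.002,"wx":0,"wy":0,"wz":0},
  {"claw":1,"x":0.15,"y":0,"z":-0.002,"wx":0,"wy":0,"wz":0},
  {"claw":1,"x":0.2,"y":0,"z":-0.002,"wx":0,"wy":0,"wz":0},
  {"claw":1,"x":0.2,"y":0,"z":-0.002,"wx":0,"wy":0,"wz":0},
  {"claw":1,"x":0.2,"y":0,"z":-0.002,"wx":0,"wy":0,"wz":0},
])

```text
clock: 8.7
ee_pos: [0.4289, -0.0213, 0.2459]
tcp_rot: [-0.105, 0.995, -0.0, 0.002]
contact_force: [0.7, -1.0, -0.5]
gripper_width: 0.0119
gripper_force: 79.0
```

```bash
python3 -c "
from h import *
c=snap('scene','s4')
s=bot.read_state();print(s['ee_pos'],s['contact_force'],s['clock'],s['gripper_width'])
im=c['color'].astype(int);m=(im[...,2]>im[...,0]+50)&(im[...,2]>im[...,1]+40);m[:60]=0;m[300:]=0;m[:,:200]=0
ys,xs=np.where(m);print(len(xs),xs.mean(),ys.mean())
f=np.array([.978,.208,0]);h=np.array([.7183,.0407,.095])
for th in(1.4,1.5,1.57,1.65,1.75,1.85):print(th,proj(c,h+.163*(-np.cos(th)*f+np.sin(th)*np.array([0,0,1]))))
print(go([.424,-.2904,.05],down(.082)))
a=c['color'][70:270,150:420,::-1];cv2.imwrite('pics/v4.png',cv2.resize(a,None,fx=2.9,fy=2.9))"
```

```text
[ 0.4297 -0.0212  0.2455] [-0.2123  0.3983 -0.1666] 8.75 0.011948925055999914
50 379.24 158.78
1.4 (np.float64(333.8654294768052), np.float64(158.42137090696255))
1.5 (np.float64(341.64393135475206), np.float64(159.18781874120975))
1.57 (np.float64(347.15339062194266), np.float64(160.14267264565783))
1.65 (np.float64(353.4629968751637), np.float64(161.65312579997547))
1.75 (np.float64(361.28938262108795), np.float64(164.15797605642882))
1.85 (np.float64(368.94750835292325), np.float64(167.323140787759))
(array([ 0.0621, -0.262 ,  0.1955]), array([-0.0004,  0.0022,  0.1279]))
```

View pics/v4.png

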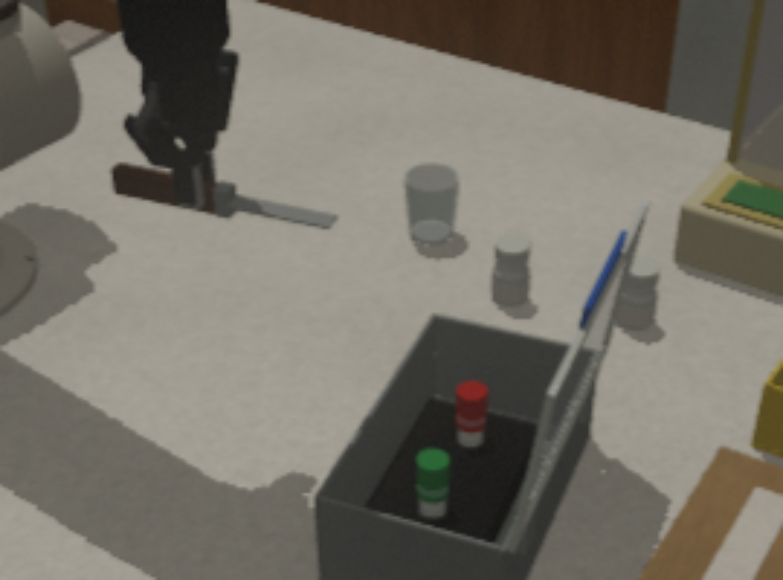

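The lid stands open at about 1.7 rad, with its lip at px (358,166). Now the spatula goes back to where it lay.

Call:
move_arm([
  {"claw":1,"x":0.01,"y":-0.045,"z":0.02,"wx":0,"wy":0,"wz":0.02},
  {"claw":1,"x":0.02,"y":-0.09,"z":0.04,"wx":0,"wy":0,"wz":0.05},
  {"claw":1,"x":0.03,"y":-0.13,"z":0.06,"wx":0,"wy":0,"wz":0.08},
  {"claw":1,"x":0.04,"y":-0.17,"z":0.08,"wx":0,"wy":0,"wz":0.1},
  {"claw":1,"x":0.05,"y":-0.21,"z":0.1,"wx":0,"wy":0,"wz":0.128},
  {"claw":1,"x":0.06,"y":-0.25,"z":0.13,"wx":0,"wy":0,"wz":0.128},
  {"claw":1,"x":0.062,"y":-0.262,"z":0.17,"wx":0,"wy":0,"wz":0.128},
  {"claw":1,"x":0.062,"y":-0.262,"z":0.2,"wx":0,"wy":0,"wz":0.128},
  {"claw":1,"x":0.062,"y":-0.262,"z":0.22,"wx":0,"wy":0,"wz":0.128},
  {"claw":1,"x":0.062,"y":-0.262,"z":0.22,"wx":0,"wy":0,"wz":0.128},
  {"claw":1,"x":0.062,"y":-0.262,"z":0.22,"wx":0,"wy":0,"wz":0.128},
])

```text
clock: 9.85
ee_pos: [0.4242, -0.2903, 0.0248]
tcp_rot: [-0.041, 0.999, 0.0, -0.0]
contact_force: [0.7, 0.4, 0.4]
gripper_width: 0.0119
gripper_force: 79.0
```

```bash
python3 -c "
from h import *
s=bot.read_state();print(s['ee_pos'],s['contact_force'],s['clock'],s['gripper_width'])
print(go([.424,-.2904,.007],down(.082)))"
```

```text
[ 0.4242 -0.2903  0.0248] [0.7494 0.4133 0.4129] 9.85 0.011902487786877778
(array([ 0.0002, -0.0001,  0.0178]), array([ 0.0006, -0.0007,  0.0006]))
```

Call:
move_arm([
  {"claw":1,"x":0,"y":0,"z":0.008,"wx":0,"wy":0,"wz":0},
  {"claw":1,"x":0,"y":0,"z":0.013,"wx":0,"wy":0,"wz":0},
  {"claw":1,"x":0,"y":0,"z":0.016,"wx":0,"wy":0,"wz":0},
  {"claw":1,"x":0,"y":0,"z":0.018,"wx":0,"wy":0,"wz":0},
  {"claw":1,"x":0,"y":0,"z":0.018,"wx":0,"wy":0,"wz":0},
  {"claw":1,"x":0,"y":0,"z":0.018,"wx":0,"wy":0,"wz":0},
])

```text
clock: 10.45
ee_pos: [0.4238, -0.2903, 0.0071]
tcp_rot: [-0.041, 0.999, -0.0, 0.0]
contact_force: [0.2, -0.1, -0.9]
gripper_width: 0.0121
gripper_force: 79.0
```

Call:
move_arm([
  {"claw":1,"x":0,"y":0,"z":0.0008,"wx":0,"wy":0,"wz":0},
  {"claw":1,"x":0,"y":0,"z":0.0008,"wx":0,"wy":0,"wz":0},
  {"claw":0.4,"x":0,"y":0,"z":0.0008,"wx":0,"wy":0,"wz":0},
  {"claw":0.4,"x":0,"y":0,"z":0.0008,"wx":0,"wy":0,"wz":0},
  {"claw":0.4,"x":0,"y":0,"z":0.0008,"wx":0,"wy":0,"wz":0},
  {"claw":0.4,"x":0,"y":0,"z":0.0008,"wx":0,"wy":0,"wz":0},
  {"claw":0.4,"x":0,"y":0,"z":0.0008,"wx":0,"wy":0,"wz":0},
  {"claw":0.4,"x":0,"y":0,"z":-0.03,"wx":0,"wy":0,"wz":0},
  {"claw":0.4,"x":0,"y":0,"z":-0.07,"wx":0,"wy":0,"wz":0},
  {"claw":0.4,"x":0,"y":0,"z":-0.12,"wx":0,"wy":0,"wz":0},
  {"claw":0.4,"x":0,"y":0,"z":-0.17,"wx":0,"wy":0,"wz":0},
  {"claw":0.4,"x":0,"y":0,"z":-0.2,"wx":0,"wy":0,"wz":0},
])

```text
clock: 11.65
ee_pos: [0.4242, -0.2906, 0.2111]
tcp_rot: [-0.041, 0.999, -0.001, 0.002]
contact_force: [0.4, -0.6, -1.3]
gripper_width: 0.0509
gripper_force: 0.0
```

```bash
python3 -c "
from h import *
c=snap('scene','s5')
s=bot.read_state();print(s['ee_pos'],s['contact_force'],s['clock'],s['gripper_width'])
import m
x=m.blob(c,(110,265,162,297),m.brown);print(x[0],x[1])
im=c
b=m.blob(c,(300,160,335,240),m.red);print('red',b[0],b[1])
t=m.blob(m.t,(255,185,282,212),m.red);
print(m.tri(t[1],b[1]))
for p in([.6258,.067,.087],[.6258,.067,.065],[.6258,.067,.076]):print(proj(c,p))
print(go([.6258,.067,.18],down(.21)))
cv2.imwrite('pics/v5.png',cv2.resize(np.hstack([c['color'][140:320,100:240],c['color'][150:330,260:400]])[...,::-1],None,fx=2.8,fy=2.8))"
```

```text
[ 0.425  -0.2911  0.2148] [-2.373   0.9211  2.7024] 11.7 0.051182121969931854
322 [136.677  279.5373]
red 123 [312.0976 207.3008]
(array([0.6268, 0.0668, 0.0763]), np.float64(0.0018760728574842662))
(np.float64(312.2945922394796), np.float64(203.54079046336454))
(np.float64(312.0528501157061), np.float64(210.6472284187974))
(np.float64(312.17293154927677), np.float64(207.11722196419615))
(array([-0.2293,  0.3406,  0.0345]), array([-0.006 ,  0.0064, -0.1278]))
```

View pics/v5.png

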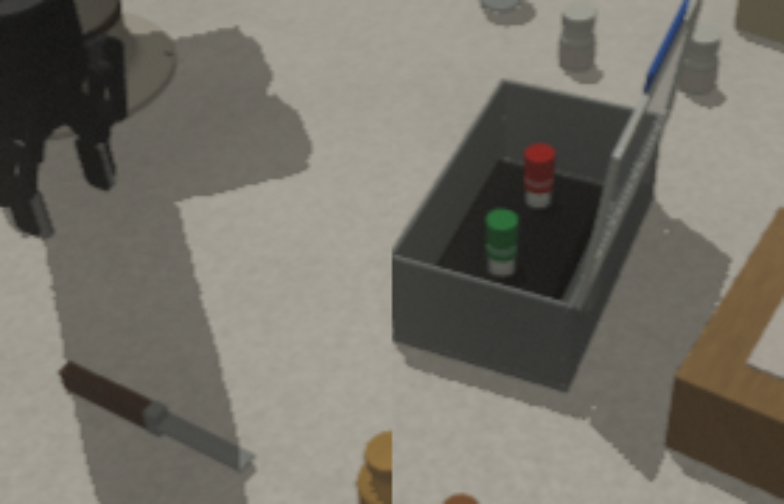

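The spatula lies flat where it was, its handle at crop (110,395). The lid is open, and the red cap is exactly at its predicted px (312.1,207.3). I go above the red tube.

Call:
move_arm([
  {"claw":0.4,"x":-0.23,"y":0.34,"z":0.014,"wx":0,"wy":0,"wz":-0.128},
  {"claw":0.4,"x":-0.23,"y":0.34,"z":0.014,"wx":0,"wy":0,"wz":-0.128},
  {"claw":0.4,"x":-0.23,"y":0.34,"z":0.014,"wx":0,"wy":0,"wz":-0.128},
  {"claw":0.4,"x":-0.23,"y":0.34,"z":0.014,"wx":0,"wy":0,"wz":-0.128},
  {"claw":0.4,"x":-0.23,"y":0.34,"z":0.014,"wx":0,"wy":0,"wz":-0.128},
  {"claw":0.4,"x":-0.23,"y":0.34,"z":0.014,"wx":0,"wy":0,"wz":-0.128},
  {"claw":0.4,"x":-0.23,"y":0.34,"z":0.014,"wx":0,"wy":0,"wz":-0.128},
  {"claw":0.4,"x":-0.23,"y":0.34,"z":0.014,"wx":0,"wy":0,"wz":-0.128},
  {"claw":0.4,"x":-0.23,"y":0.34,"z":0.014,"wx":0,"wy":0,"wz":-0.128},
  {"claw":0.4,"x":-0.23,"y":0.34,"z":0.014,"wx":0,"wy":0,"wz":-0.128},
  {"claw":0.4,"x":-0.23,"y":0.34,"z":0.014,"wx":0,"wy":0,"wz":-0.128},
  {"claw":0.4,"x":-0.23,"y":0.34,"z":0.014,"wx":0,"wy":0,"wz":-0.128},
])

```text
clock: 12.9
ee_pos: [0.6246, 0.066, 0.1933]
tcp_rot: [-0.104, 0.995, -0.0, 0.0]
contact_force: [-0.2, 0.4, -0.5]
gripper_width: 0.0513
gripper_force: 0.0
```

```bash
python3 -c "
from h import *
s=bot.read_state();print(s['ee_pos'],s['contact_force'],s['clock'],s['gripper_width'],s['qpos'])
print(go([.6262,.067,.056],down(.21)))"
```

```text
[0.6246 0.066  0.1933] [-0.1619  0.3836 -0.5415] 12.9 0.05134507518903401 [ 0.1054  0.2677  0.3089  1.6117 -0.0002 -0.1032]
(array([-0.0017,  0.0006,  0.1373]), array([-0.0003,  0.0002, -0.0013]))
```

Call:
move_arm([
  {"claw":0.4,"x":-0.0015,"y":0.0005,"z":0.04,"wx":0,"wy":0,"wz":0},
  {"claw":0.4,"x":-0.0015,"y":0.0005,"z":0.08,"wx":0,"wy":0,"wz":0},
  {"claw":0.4,"x":-0.0015,"y":0.0005,"z":0.11,"wx":0,"wy":0,"wz":0},
  {"claw":0.4,"x":-0.0015,"y":0.0005,"z":0.137,"wx":0,"wy":0,"wz":0},
  {"claw":0.4,"x":-0.0015,"y":0.0005,"z":0.137,"wx":0,"wy":0,"wz":0},
  {"claw":0.4,"x":-0.0015,"y":0.0005,"z":0.137,"wx":0,"wy":0,"wz":0},
  {"claw":0.6,"x":-0.0015,"y":0.0005,"z":0.137,"wx":0,"wy":0,"wz":0},
  {"claw":0.8,"x":-0.0015,"y":0.0005,"z":0.137,"wx":0,"wy":0,"wz":0},
  {"claw":1,"x":-0.0015,"y":0.0005,"z":0.137,"wx":0,"wy":0,"wz":0},
  {"claw":1,"x":-0.0015,"y":0.0005,"z":0.137,"wx":0,"wy":0,"wz":0},
  {"claw":1,"x":-0.0015,"y":0.0005,"z":0.137,"wx":0,"wy":0,"wz":0},
  {"claw":1,"x":-0.0015,"y":0.0005,"z":0.137,"wx":0,"wy":0,"wz":0},
], squeeze=40)

```text
clock: 14.1
ee_pos: [0.6276, 0.068, 0.0582]
tcp_rot: [-0.105, 0.994, -0.0, 0.002]
contact_force: [-0.3, -2.7, 7.0]
gripper_width: 0.0247
gripper_force: 39.0
```

The cap is gripped at 24.7 mm opening. I draw the tube straight up, then back away from the lid.

Call:
move_arm([
  {"claw":1,"x":0,"y":0,"z":-0.015,"wx":0,"wy":0,"wz":0},
  {"claw":1,"x":0,"y":0,"z":-0.03,"wx":0,"wy":0,"wz":0},
  {"claw":1,"x":0,"y":0,"z":-0.06,"wx":0,"wy":0,"wz":0},
  {"claw":1,"x":0,"y":0,"z":-0.09,"wx":0,"wy":0,"wz":0},
  {"claw":1,"x":0,"y":0,"z":-0.12,"wx":0,"wy":0,"wz":0},
  {"claw":1,"x":0,"y":0,"z":-0.15,"wx":0,"wy":0,"wz":0},
  {"claw":1,"x":0,"y":0,"z":-0.18,"wx":0,"wy":0,"wz":0},
  {"claw":1,"x":0.03,"y":0,"z":-0.19,"wx":0,"wy":0,"wz":0},
  {"claw":1,"x":0.07,"y":0,"z":-0.19,"wx":0,"wy":0,"wz":0},
  {"claw":1,"x":0.11,"y":0,"z":-0.19,"wx":0,"wy":0,"wz":0},
  {"claw":1,"x":0.14,"y":0,"z":-0.19,"wx":0,"wy":0,"wz":0},
  {"claw":1,"x":0.14,"y":0,"z":-0.19,"wx":0,"wy":0,"wz":0},
])

```text
clock: 15.3
ee_pos: [0.4867, 0.0387, 0.2488]
tcp_rot: [-0.105, 0.994, 0.0, 0.001]
contact_force: [1.1, -0.0, 0.5]
gripper_width: 0.0241
gripper_force: 39.5
```

```bash
python3 -c "
from h import *
s=bot.read_state();print(s['ee_pos'],s['contact_force'],s['clock'],s['gripper_width'],s['qpos'])
r=down(.21,np.pi/4);print(r.as_matrix());print(go([.47,.035,.252],r))"
```

```text
[0.4867 0.0387 0.2488] [ 1.0523 -0.0463  0.463 ] 15.3 0.024112118666515543 [ 0.0793 -0.0559  0.0654  1.6896  0.0003 -0.1308]
[[-0.6916 -0.2085  0.6916]
 [-0.1474  0.978   0.1474]
 [-0.7071  0.     -0.7071]]
(array([ 0.0171, -0.0002, -0.0033]), array([ 0.    , -0.7829,  0.    ]))
```

Call:
move_arm([
  {"claw":1,"x":0.005,"y":0,"z":-0.003,"wx":0,"wy":-0.1,"wz":0},
  {"claw":1,"x":0.01,"y":0,"z":-0.003,"wx":0,"wy":-0.2,"wz":0},
  {"claw":1,"x":0.017,"y":0,"z":-0.003,"wx":0,"wy":-0.3,"wz":0},
  {"claw":1,"x":0.017,"y":0,"z":-0.003,"wx":0,"wy":-0.4,"wz":0},
  {"claw":1,"x":0.017,"y":0,"z":-0.003,"wx":0,"wy":-0.5,"wz":0},
  {"claw":1,"x":0.017,"y":0,"z":-0.003,"wx":0,"wy":-0.6,"wz":0},
  {"claw":1,"x":0.017,"y":0,"z":-0.003,"wx":0,"wy":-0.7,"wz":0},
  {"claw":1,"x":0.017,"y":0,"z":-0.003,"wx":0,"wy":-0.785,"wz":0},
  {"claw":1,"x":0.017,"y":0,"z":-0.003,"wx":0,"wy":-0.785,"wz":0},
  {"claw":1,"x":0.017,"y":0,"z":-0.003,"wx":0,"wy":-0.785,"wz":0},
  {"claw":1,"x":0.017,"y":0,"z":-0.003,"wx":0,"wy":-0.785,"wz":0},
  {"claw":1,"x":0.017,"y":0,"z":-0.003,"wx":0,"wy":-0.785,"wz":0},
])

```text
clock: 16.5
ee_pos: [0.4845, 0.0348, 0.2535]
tcp_rot: [-0.098, 0.921, 0.041, 0.375]
contact_force: [-1.1, 0.4, -0.5]
gripper_width: 0.0252
gripper_force: 39.5
```

```bash
python3 -c "
from h import *
c=snap('scene','s6')
s=bot.read_state();print(s['ee_pos'],s['contact_force'],s['clock'],s['gripper_width'],s['joint_vel'])
z=R.from_quat(s['tcp_rot']).as_matrix()[:,2];print(z);b=s['ee_pos']+.051*z;print('base',b,proj(c,b))
cv2.imwrite('pics/v6.png',cv2.resize(c['color'][60:340,100:420,::-1],None,fx=2.1,fy=2.1))"
```

```text
[0.4845 0.0348 0.2531] [ 0.2392 -0.0157 -0.1212] 16.55 0.02456450209920471 [-0.0008 -0.0004 -0.0117 -0.0069  0.0018  0.0004]
[ 0.6832  0.1491 -0.7148]
base [0.5194 0.0424 0.2167] (np.float64(267.78988599952555), np.float64(148.47225051359095))
```

View pics/v6.png

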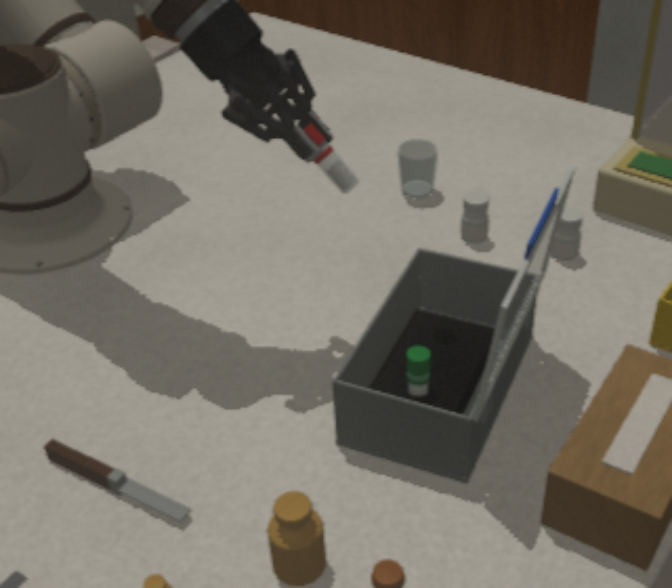

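The tube is held at about 45° with its base at crop (350,185), as predicted and about 0.21 m up. The lid is open, the spatula is on the bench, and the green tube is untouched.

```bash
python3 -c "
from rig import workorder
print(workorder.close_job())"
```

```text
the job is handed in; nothing more can be done
None
```

I levered the lid open to about 1.7 rad with the spatula blade and laid the spatula back where it was. I then handed the job in with the red-capped tube still held at about 45°, its lowest point about 21 cm above the bench.

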